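# Make the sinker mould ready for pouring

### The job

Make the sinker mould ready for pouring: lay every core pin that is on the bench fully down in a groove of its own in the lower half, handle sticking out at the front with its shoulder within a few millimetres of the mould. Then fold the lid over and press its front edge down until it clicks past the spring catches, and only then turn the clamp knob on the lid clockwise until it clicks past its detent. Leave the other things on the bench where they are.

Things in the scene. Friction and masses are not known exactly. Their poses are not given: they have to be found in the camera images.
- mould: Two-part aluminium sinker mould, fixed. Origin on the bench under its middle; x points from its front to the hinge at the back, y left. Lower half 130 (x) x 190 (y) mm, parting face 40 mm above the bench, four V grooves along x, each over a cavity. Board under it 12 mm high, x -65 to 85, y -125 to 125 mm. Catch brackets 64 mm high at x -45, y +-110 mm. Nothing in front of its front face (x = -65 mm).
- lid (a joint): Lid (upper half, 130 x 190 x 16 mm, 0.7 kg) hinged at the back: 0 shut, 1.75 rad open, leaning back on its stop (starts there). Brought forward past 1.4 rad it falls by itself, damped, and rests on two spring catches at about 0.12 rad, front edge 16 mm high. About 15 N down on the front edge clicks it past them (at 0.06 rad); it then stays at 0. On the catches it can be lifted again by the knob.
- lid_edge (a point): Point on the outer face of the lid, in the middle of its width, 14 mm in from the edge far from the hinge: the place to press. Moves with the lid; 56 mm above the bench when shut. Its z axis is the lid's outward normal, its x axis points from this edge to the hinge.
- lid_hinge (a point): Middle of the hinge axis, 40 mm above the bench, at x = +65 mm of the mould. The lid's inner face starts at this axis and reaches 130 mm from it.
- knob (a joint): Clamp knob in the middle of the lid's outer face: turns clockwise seen from outside, 0 to a stop at 1.6 rad. Starts between 0 and 0.35. From about 0.8 a detent resists (about 0.2 N m); past about 1.2 the knob clicks on by itself to 1.5 or more and stays.
- knob_grip (a point): On the knob's axis, in the middle of its bar grip; turns with the knob. x = along the bar, z = out of the lid. Bar 64 mm long, 14 wide (grip across this), from 14 mm below to 12 mm above this point; under it a disc of 48 mm diameter. 88 mm above the bench when the lid is shut, 65 mm from the hinge.
- groove_1 (a point): Where groove 1 of the lower half opens in the mould's front face, on the axis of a pin lying home in it (34.7 mm above the bench). Axes as the mould's: the groove runs along +x. V groove, 22 mm wide at the top, 11 mm deep; grooves lie at y = -72, -28, 28, 72 mm.
- groove_2 (a point): Where groove 2 of the lower half opens in the mould's front face, on the axis of a pin lying home in it (34.7 mm above the bench). Axes as the mould's: the groove runs along +x. V groove, 22 mm wide at the top, 11 mm deep; grooves lie at y = -72, -28, 28, 72 mm.
- groove_3 (a point): Where groove 3 of the lower half opens in the mould's front face, on the axis of a pin lying home in it (34.7 mm above the bench). Axes as the mould's: the groove runs along +x. V groove, 22 mm wide at the top, 11 mm deep; grooves lie at y = -72, -28, 28, 72 mm.
- groove_4 (a point): Where groove 4 of the lower half opens in the mould's front face, on the axis of a pin lying home in it (34.7 mm above the bench). Axes as the mould's: the groove runs along +x. V groove, 22 mm wide at the top, 11 mm deep; grooves lie at y = -72, -28, 28, 72 mm.
- pin_1: Core pin (may be absent): steel rod 8 mm thick, 118 mm long, in a square black handle 18 x 18 x 55 mm; 80 g, balance point about 30 mm from the handle. Origin: on the axis at the shoulder, where rod leaves handle. x points along the rod to its tip; the handle reaches 55 mm the other way. Any of its four sides may be up. On the bench it rests on handle and tip, origin 9 mm high.
- pin_2: Core pin (may be absent): steel rod 8 mm thick, 118 mm long, in a square black handle 18 x 18 x 55 mm; 80 g, balance point about 30 mm from the handle. Origin: on the axis at the shoulder, where rod leaves handle. x points along the rod to its tip; the handle reaches 55 mm the other way. Any of its four sides may be up. On the bench it rests on handle and tip, origin 9 mm high.
- pin_3: Core pin (may be absent): steel rod 8 mm thick, 118 mm long, in a square black handle 18 x 18 x 55 mm; 80 g, balance point about 30 mm from the handle. Origin: on the axis at the shoulder, where rod leaves handle. x points along the rod to its tip; the handle reaches 55 mm the other way. Any of its four sides may be up. On the bench it rests on handle and tip, origin 9 mm high.
- pin_4: Core pin (may be absent): steel rod 8 mm thick, 118 mm long, in a square black handle 18 x 18 x 55 mm; 80 g, balance point about 30 mm from the handle. Origin: on the axis at the shoulder, where rod leaves handle. x points along the rod to its tip; the handle reaches 55 mm the other way. Any of its four sides may be up. On the bench it rests on handle and tip, origin 9 mm high.
- tub: Orange plastic sleeve tub, a bystander to be left alone. Origin: middle of its underside. 130 x 170 x 75 mm.
- butt_cap: Rubber rod butt cap, a bystander to be left alone. Origin: middle of its underside. 50 mm thick, 62 mm tall.
- bell: Nickel rod-tip bell, a bystander to be left alone. Origin: middle of its underside. 52 mm thick, 70 mm tall.
- spreader: Brass spreader bar, a bystander to be left alone. Origin: middle of its underside. Shallow V, 210 mm along y, 12 mm high.
- sinker_a: Finished sinker, a bystander to be left alone. Origin: middle of its underside. 90 mm along x, 24 mm thick.
- sinker_b: Finished sinker, a bystander to be left alone. Origin: middle of its underside. 90 mm along x, 24 mm thick.
Mind the look-alikes: they are no part of the job. What is shaped like the pin_2 but red is not meant.

How it is judged (in metres and radians):
On the way, in this order (a step that is already met when the one before it is completed fails the run):
1. every core pin lies home in a groove (z of pin_1 in the frame of mould between 0.03 and 0.0385 m and x of pin_1 in the frame of mould between -0.077 and -0.06 m and angle between the x axis of each of pin_1, pin_2, pin_3, pin_4 and the x axis of mould, either way round below 0.06 rad and z of pin_2 in the frame of mould between 0.03 and 0.0385 m and x of pin_2 in the frame of mould between -0.077 and -0.06 m and z of pin_3 in the frame of mould between 0.03 and 0.0385 m and x of pin_3 in the frame of mould between -0.077 and -0.06 m and z of pin_4 in the frame of mould between 0.03 and 0.0385 m and x of pin_4 in the frame of mould between -0.077 and -0.06 m), for 0.3 s.
2. the lid is shut past its catches over the pins (all of step 1 and value of joint lid below 0.03 rad), for 0.3 s.
3. the clamp knob has clicked past its detent, with the lid shut (value of joint knob above 1.3 rad and value of joint lid below 0.03 rad), for 0.3 s.
At the end, for the whole second after the job is handed in: Every core pin present lies home in a groove (rod below the parting face, along the groove to 0.06 rad, shoulder at most 12 mm in front of the mould's front face), the lid is shut past its catches (joint below 0.03 rad), and the knob has clicked past its detent (joint above 1.3 rad); all at rest (all of step 1 and all of step 3 and velocity of joint knob below 0.1 rad/s); the robot touches nothing.
It fails at once if one of the bystanders is pushed more than 5 cm from its place (distance of any of tub, butt_cap, bell, spreader, sinker_a, sinker_b from where it was at the start of the episode above 0.05 m).
Of pin_1, pin_2, pin_3, pin_4 only 3 to 4 are there at a start; the rules pass over those that are not, and their reading is None.
At some moment in a run one of pin_1, pin_2, pin_3, pin_4 may be knocked a few centimetres aside while the robot is not near it.
Once in a run the grip may slacken for a moment while it holds something.
It also fails if it takes over 210 s, if anything falls off the work surface, if the arm or the gripper's body presses on something with over 40 N, if the wrist force passes 120 N, or if a joint passes its speed limit or range.

### The arm

A 6-joint arm with a two-finger parallel gripper is mounted at the origin on the work surface. World frame = base frame: x ahead of the robot, y to its left, z up, the work surface at z = 0. Lengths are in mm, angles in rad, forces in N, time in s.
With the tool pointing down it reaches from about 275 to 750 mm from the base axis. Payload 10.2 kg.
Tool frame: the origin (TCP) lies on the front face of the gripper's body, between the roots of the fingers; the fingertips stand 73 mm ahead of it and the grasp point (between the pads) lies 54 mm ahead of it; z points along the fingers, y is the line along which they close (so a half turn about z gives the same grasp; the last joint's range is limited). The gripper opens to 85 mm and grips with 20 to 120 N. Pads are 22 mm wide; open, the fingers measure 114 mm over their backs; the gripper's body (76 mm by 85 mm) begins 54 mm behind the grasp point. The pads swing forward as they close: fully open they stand 13 mm farther back than shut.
Start: joints at [1.062, 0.313, 1.498, -0, 1.331, -0.223], TCP at [148.024, 503.707, 303.894] pointing down, gripper open.
Joint ranges: [-2.94, 2.94], [-0.97, 2.17], [0.19, 2.56], [-1.23, 4.37], [0.02, 3.11], [-2.88, 2.88]. Speed limits (rad/s): [2.39, 2.39, 3.01, 3.14, 3.14, 3.14].

### API

Orientations are given as a unit quaternion [w, x, y, z].
In Python, from rig import * gives the robot as it stands.
- The arm moves only by the tool step_arm, never from a script. Its argument "plan" is a list of rows, each an object with "offset": the shift along the tool's x, y, z in cm, a list of three; "rot": the turn, a rotation vector about the tool's x, y, z in degrees, a list of three; "gripper": the finger opening in cm, from 0 to 8.54. In form: [{"offset": [x, y, z], "rot": [wx, wy, wz], "gripper": gripper}, ...]. A call has 1 to 12 rows; each row is the pose to reach, as a shift and turn from the pose commanded when the call began, along the tool's axes at that moment; what a row does not reach only later rows make up. A row lasts 1/10 s, in which the tool goes at most 50 mm and 8.59 degrees, less where a joint would pass 70% of its speed; a pose out of reach is approached as far as the arm can. A call with a gripper value outside its range is refused whole. The fingers move at their own pace and stop on an object; "squeeze" is the grip in N (left out, the last holds). Time passes only in rows, so rows that repeat a pose let the fingers close. It gives the time, the measured TCP pose, the force, the opening and the grip force at its end, in the units of the state.
- sense(): the state, without advancing time (a new reading comes with each control period).
- capture(name): name is "side" or "top"; returns a dict with "color" (384x512x3 uint8, red, green, blue), "depth" (384x512 float32, mm along the optical axis (not along the pixel's ray), 0 where there is no reading), "vertical_fov" (degrees; the focal length in pixels is half the picture's height over the tangent of half this angle, whatever the lens; pixels are square), "cx", "cy" (the principal point, pixels), "rvec" (rotation vector, rad) and "tvec" (3), from world to camera coordinates, as OpenCV has them. Camera axes: x right, y down, z forward; pixel columns grow to the right and rows downward; lengths in mm; the calibration is good to about 2 mm. A picture is of the moment at which its call begins.
- finish_job(): hands the job in; it is judged then, once.
The state is a dict: "time_s": time; "joints": joint angles; "dq": joint speeds; "tau": joint torques, N m; "eef_pos": TCP position; "ee_rot": TCP orientation; "force": force on the tool from outside, world axes, zero at the start; "wrist_torque": the same for the moment, N m; "grip_width": opening from 0.0 (shut) to 1.0 (fully open); "grip_force": force on a finger pad.
Only numpy, scipy, OpenCV 4.12 (cv2) and the standard library are available. Lean on these libraries where they do the work, as an engineer would, in place of code of your own. Each camera call takes 0.05 s, during which the arm holds its last target. There are 200 camera calls.

## Working session

There is one attempt and no reset: what is moved stays moved. The work goes in short steps, Python scripts to look and compute and a tool call to move; the robot and the scene stay as the last step left them, time stands still between calls to the robot, and variables do not carry over. Pictures are saved under pics/ and viewed, at most 14 in all, crops included, and the job is handed in when it is done.

Besides the shell and the picture viewer there is one more tool, called after "Emit:" as name([rows], argument=value, ...), one row to a line, values as JSON. step_arm: Moves the arm, as the interface text tells. Its arguments: {"type":"object","properties":{"plan":{"type":"array"},"squeeze":{"type":"number"}},"required":["plan"]}

```bash
ls; mkdir -p pics
cat > h.py <<'E'
from rig import *
import numpy as np, cv2
from scipy.spatial.transform import Rotation as R
def cam(n):
    c=capture(n); c['R']=cv2.Rodrigues(np.array(c['rvec'],float))[0]; c['t']=np.array(c['tvec'],float).ravel()
    c['f']=192/np.tan(np.radians(c['vertical_fov'])/2); return c
def pts(c):
    v,u=np.mgrid[:384,:512]; d=c['depth']
    p=np.stack([(u-c['cx'])/c['f']*d,(v-c['cy'])/c['f']*d,d],-1)
    return (p-c['t'])@c['R']
def ray(c,u,v,z):
    d=c['R'].T@np.array([(u-c['cx'])/c['f'],(v-c['cy'])/c['f'],1]); o=-c['R'].T@c['t']
    return o+d*(z-o[2])/d[2]
def save(c,n,box=None,k=1):
    im=c['color'][...,::-1]
    if box: im=im[box[1]:box[3],box[0]:box[2]]
    cv2.imwrite('pics/'+n,cv2.resize(im,None,fx=k,fy=k,interpolation=cv2.INTER_CUBIC))
def tool():
    s=sense(); return np.array(s['eef_pos']),R.from_quat(np.roll(s['ee_rot'],-1))
E
python3 - <<'E'
from h import *
for n in('side','top'):
    c=cam(n); save(c,n+'0.png',k=1.5); print(n,c['f'],-c['R'].T@c['t'],c['R'][2])
s=sense();print(s)
print(tool()[1].as_matrix().round(3))
E
```

```text
pics
side 440.3113825079288 [ -36.95377272 -818.45730331 1292.21851823] [ 0.39063104  0.5060943  -0.7689447 ]
top 393.2425931989626 [ 409.08934304  -13.48078595 1314.74350171] [ 0.14572612 -0.01204942 -0.98925159]
{'time_s': 0.1, 'joints': array([ 1.06162141e+00,  3.13366337e-01,  1.49834194e+00,  5.41784579e-06,
        1.33099574e+00, -2.23421483e-01]), 'dq': array([-0.00099991,  0.00020144, -0.00303545,  0.00167486, -0.00201976,
        0.00051648]), 'tau': array([ 2.62078975e-03, -4.12894499e+01, -2.60143733e+01, -2.33966202e-04,
        3.06388443e-03,  1.44708855e-05]), 'eef_pos': array([147.9370683 , 503.57626199, 303.41365506]), 'ee_rot': array([-2.01479900e-04,  1.42391719e-01,  9.89810229e-01, -5.17873924e-04]), 'force': array([ 0.63836202, -0.19318986,  0.28810719]), 'wrist_torque': array([-0.01304799,  0.05467873, -0.03908639]), 'grip_force': 0.0, 'grip_width': 0.997987005334438}
[[-0.959  0.282 -0.001]
 [ 0.282  0.959 -0.001]
 [ 0.    -0.001 -1.   ]]
```

View pics/top0.png

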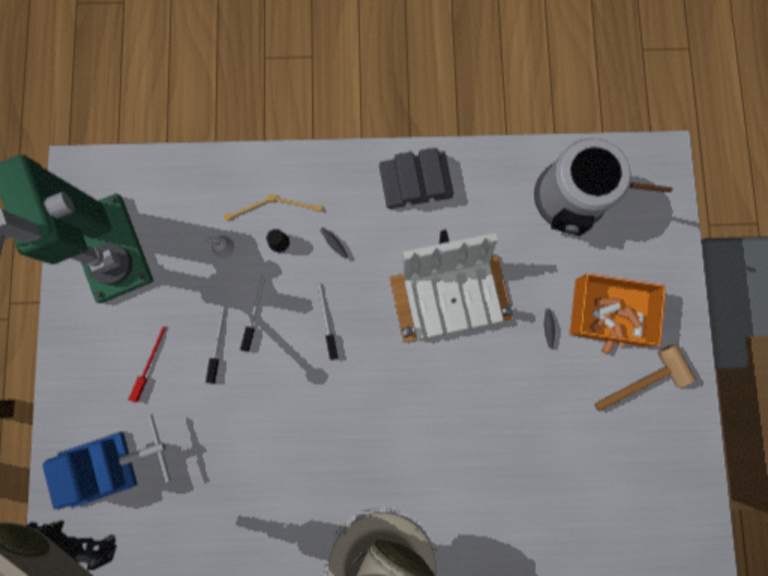

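View pics/side0.png

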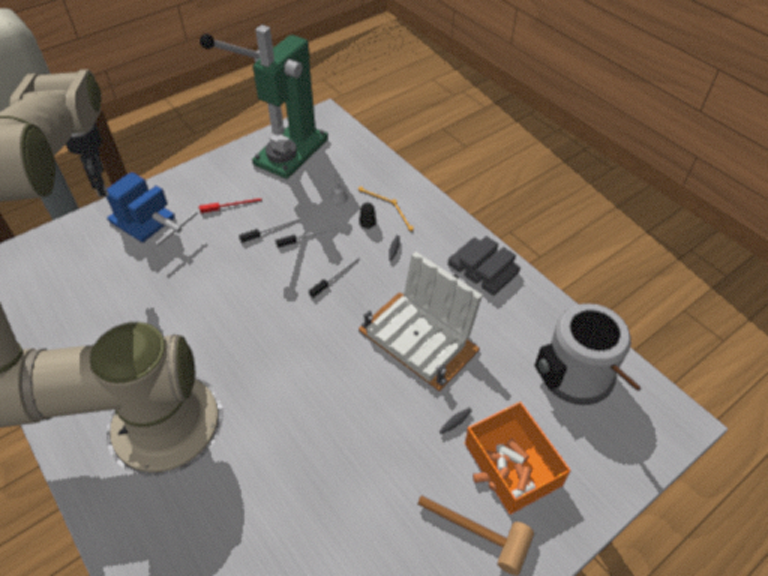

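Top view (1.5x pixels): three black-handled pins at handles (212,370), (247,340), (333,347). The red look-alike is at (137,388) and is excluded. The mould is at (455,300), open, with its front towards the robot. Now I'll measure them and check with one enlarged crop.

```bash
cat >> h.py <<'E'
def pins(c,boxes):
    """each box (top view px): dark handle + rod -> shoulder xy, heading. """
    out=[]
    P=pts(c); g=c['color'].astype(int).max(2)
    for b in boxes:
        m=np.zeros(g.shape,np.uint8); m[b[1]:b[3],b[0]:b[2]]=(g<45)[b[1]:b[3],b[0]:b[2]]
        n,l,st,ce=cv2.connectedComponentsWithStats(m); i=1+np.argmax(st[1:,4])
        v,u=np.nonzero(l==i); out.append((st[i],cv2.minAreaRect(np.c_[u,v].astype(np.float32)),np.median(P[l==i][:,2])))
    return out
E
python3 - <<'E'
from h import *
c=cam('top'); 
for b in [(130,230,155,262),(155,210,175,240),(210,220,235,245)]:
    st,r,z=pins(c,[b])[0]
    bp=cv2.boxPoints(r); w=np.array([ray(c,*p,18)[:2] for p in bp]); ct=w.mean(0)
    e=[w[1]-w[0],w[2]-w[1]]; e.sort(key=np.linalg.norm); a=e[1]/np.linalg.norm(e[1]); a*=np.sign(a[0])
    print(st,z,'ctr',ct.round(1),'sz',[round(np.linalg.norm(x),1) for x in e],'ang',np.degrees(np.arctan2(a[1],a[0])).round(1),'shoulder',(ct+27.5*a).round(1))
P=pts(c)
# parting face of mould: height ~40
m=(abs(P[...,2]-40)<6)&(np.abs(np.mgrid[:384,:512][1]-303)<60)&(np.abs(np.mgrid[:384,:512][0]-195)<50)
m=m&(c['color'].min(2)>90)
n,l,st,ce=cv2.connectedComponentsWithStats(m.astype(np.uint8));i=1+np.argmax(st[1:,4])
q=P[l==i][:,:2].astype(np.float32); r=cv2.minAreaRect(q); print(r,cv2.boxPoints(r).round(1))
k=cv2.imwrite('pics/m.png',np.hstack([cv2.resize(c['color'][175:240,255:350,::-1],None,fx=4,fy=4),cv2.resize(c['color'][175:260,130:240,::-1],(396,260))]))
E
```

```text
[138 240   8  15  82] 19.266338164018226 ctr [420. 357.] sz [np.float64(17.8), np.float64(46.8)] ang -8.7 shoulder [447.1 352.9]
[161 219   8  15  76] 20.122760848542562 ctr [486.1 281.7] sz [np.float64(16.1), np.float64(48.1)] ang -13.7 shoulder [512.8 275.1]
[218 224   7  15  68] 20.010228868037018 ctr [464.1  97.7] sz [np.float64(14.1), np.float64(48.8)] ang 10.5 shoulder [491.1 102.7]
((562.4030151367188, -169.18646240234375), (138.8008270263672, 190.57650756835938), 10.412755012512207) [[ 476.9  -88. ]
 [ 511.4 -275.4]
 [ 647.9 -250.4]
 [ 613.4  -62.9]]
```

View pics/m.png

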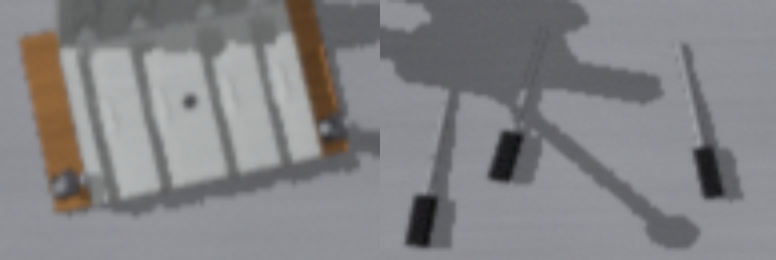

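Crop: pins with handles at the bottom and rods pointing up, three in all, so one pin is absent. All four grooves are empty and the mould is turned about 10°. I'll pick pin 1 first.

```bash
cat >> h.py <<'E'
MY=10.41; F=np.array([494.2,-181.7])   # mould yaw deg, front-face middle
a_=np.array([np.cos(np.radians(MY)),np.sin(np.radians(MY))]); b_=np.array([-a_[1],a_[0]])
def mw(x,y): return F+(x+65)*a_+y*b_      # mould xy -> world xy
def go(x,y,z,yaw):
    """print offset cm, rotvec deg (tool axes) to put TCP there, tool down, tool x at yaw"""
    p,r=tool(); t=np.radians(yaw); ex=np.array([np.cos(t),np.sin(t),0]); ez=np.array([0,0,-1.])
    T=R.from_matrix(np.c_[ex,np.cross(ez,ex),ez])
    print('off',(r.inv().apply(np.array([x,y,z])-p)/10).round(2),'rot',np.degrees((r.inv()*T).as_rotvec()).round(1))
E
python3 - <<'E'
from h import *
a=np.radians(-8.7); g=np.array([447.1,352.9])-18*np.array([np.cos(a),np.sin(a)]); print(g)
go(*g,150,180-8.7); go(*g,77,180-8.7)
# groove check
c=cam('top');P=pts(c); q=(P[...,:2]-F); X=q@a_-65; Y=q@b_
for x0,x1 in((-60,-30),(-30,0),(0,25)):
    m=(X>x0)&(X<x1)&(abs(Y)<95)&(P[...,2]>20)&(P[...,2]<50)
    g=c['color'].max(2).astype(float)
    h=[(y,np.round(P[...,2][m&(abs(Y-y)<3)].mean(),0),int(g[m&(abs(Y-y)<3)].mean())) for y in range(-90,91,6)]
    print([ (y,int(z),k) for y,z,k in h])
for y in(-50,0,50):
    m=(abs(Y-y)<8)&(X>-90)&(X<-40); i=np.argsort(X[m]); print(y,list(zip(X[m][i].round().astype(int)[::4],P[...,2][m][i].round().astype(int)[::4])))
E
```

```text
[429.30711004 355.62269476]
off [-31.17  -6.25  15.35] rot [-0.1 -0.  -7.7]
off [-31.17  -6.24  22.65] rot [-0.1 -0.  -7.7]
[(-90, 41, 172), (-84, 41, 175), (-78, 36, 177), (-72, 31, 150), (-66, 35, 110), (-60, 41, 149), (-54, 40, 173), (-48, 41, 172), (-42, 40, 173), (-36, 38, 175), (-30, 33, 168), (-24, 33, 113), (-18, 39, 130), (-12, 40, 172), (-6, 41, 174), (0, 41, 174), (6, 41, 174), (12, 42, 175), (18, 39, 177), (24, 34, 176), (30, 32, 126), (36, 38, 115), (42, 42, 167), (48, 41, 177), (54, 41, 178), (60, 40, 178), (66, 36, 180), (72, 31, 147), (78, 35, 110), (84, 40, 139), (90, 40, 147)]
[(-90, 40, 173), (-84, 41, 173), (-78, 34, 179), (-72, 30, 161), (-66, 34, 116), (-60, 41, 156), (-54, 41, 174), (-48, 40, 174), (-42, 40, 173), (-36, 37, 175), (-30, 32, 178), (-24, 32, 123), (-18, 39, 134), (-12, 40, 173), (-6, 40, 172), (0, 40, 152), (6, 40, 164), (12, 40, 175), (18, 38, 174), (24, 32, 181), (30, 31, 141), (36, 36, 116), (42, 40, 168), (48, 41, 177), (54, 41, 177), (60, 41, 175), (66, 34, 179), (72, 30, 160), (78, 33, 112), (84, 40, 151), (90, 41, 176)]
[(-90, 40, 172), (-8
[... 1545 characters left out ...]
4(-50), np.int64(40)), (np.int64(-47), np.int64(38)), (np.int64(-44), np.int64(41)), (np.int64(-42), np.int64(47))]
50 [(np.int64(-90), np.int64(3)), (np.int64(-87), np.int64(2)), (np.int64(-83), np.int64(3)), (np.int64(-80), np.int64(1)), (np.int64(-77), np.int64(0)), (np.int64(-75), np.int64(3)), (np.int64(-72), np.int64(1)), (np.int64(-70), np.int64(8)), (np.int64(-66), np.int64(-1)), (np.int64(-65), np.int64(29)), (np.int64(-63), np.int64(40)), (np.int64(-60), np.int64(42)), (np.int64(-58), np.int64(43)), (np.int64(-55), np.int64(42)), (np.int64(-53), np.int64(47)), (np.int64(-50), np.int64(41)), (np.int64(-47), np.int64(36)), (np.int64(-45), np.int64(43)), (np.int64(-42), np.int64(36))]
```

Emit:
step_arm([
  {"offset": [-5, -1, 4], "rot": [0, 0, -2], "gripper": 4.5},
  {"offset": [-10, -2, 6], "rot": [0, 0, -4], "gripper": 4.5},
  {"offset": [-15, -3, 8], "rot": [0, 0, -7.7], "gripper": 4.5},
  {"offset": [-19.5, -4, 10], "rot": [0, 0, -7.7], "gripper": 4.5},
  {"offset": [-24, -5, 12], "rot": [0, 0, -7.7], "gripper": 4.5},
  {"offset": [-28, -6, 14], "rot": [0, 0, -7.7], "gripper": 4.5},
  {"offset": [-31.2, -6.25, 16], "rot": [0, 0, -7.7], "gripper": 4.5},
  {"offset": [-31.2, -6.25, 18], "rot": [0, 0, -7.7], "gripper": 4.5},
  {"offset": [-31.2, -6.25, 18], "rot": [0, 0, -7.7], "gripper": 4.5},
])

```text
time_s: 1.1
eef_pos: [429.7, 354.3, 120.9]
ee_rot: [-0.002, 0.077, 0.997, -0.002]
force: [-0.5, 0.3, 0.8]
grip_width: 0.526
grip_force: 0.0
```

Run:
```python
from h import *
go(429.3,355.6,76.5,171.3)
c=cam('top'); save(c,'a.png',(110,190,240,280),6)
```

```text
off [0.04 0.14 4.44] rot [-0.2 -0.3 -0.1]
```

View pics/a.png

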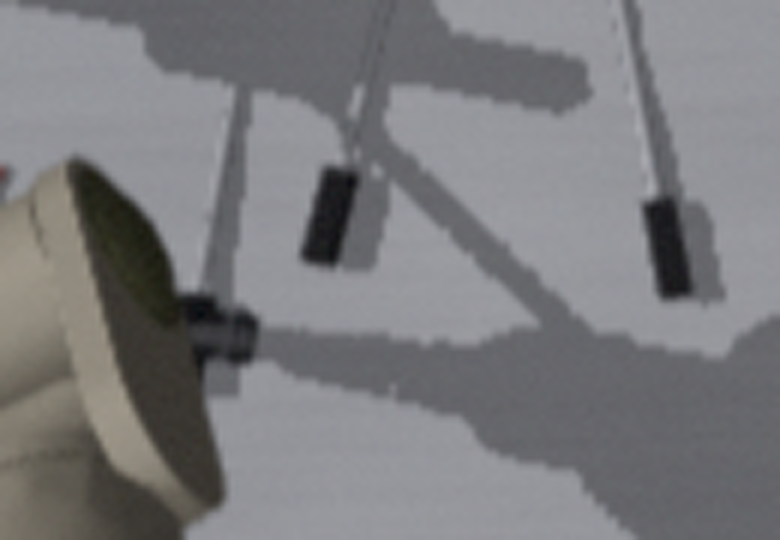

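The gripper (crop 215,330) stands over pin 1, whose rod runs up to (240,90), and the other pins are unmoved. Next: descend and grip.

Emit:
step_arm([
  {"offset": [0, 0.14, 2.2], "rot": [0, 0, 0], "gripper": 4.5},
  {"offset": [0, 0.14, 4.4], "rot": [0, 0, 0], "gripper": 4.5},
  {"offset": [0, 0.14, 4.4], "rot": [0, 0, 0], "gripper": 4.5},
  {"offset": [0, 0.14, 4.4], "rot": [0, 0, 0], "gripper": 1},
  {"offset": [0, 0.14, 4.4], "rot": [0, 0, 0], "gripper": 1},
  {"offset": [0, 0.14, 4.4], "rot": [0, 0, 0], "gripper": 1},
  {"offset": [0, 0.14, 4.4], "rot": [0, 0, 0], "gripper": 1},
  {"offset": [0, 0.14, 4.4], "rot": [0, 0, 0], "gripper": 1},
  {"offset": [0, 0.14, 4.4], "rot": [0, 0, 0], "gripper": 1},
], squeeze=70)

```text
time_s: 2.05
eef_pos: [430.2, 357.9, 81.9]
ee_rot: [0.001, 0.076, 0.997, 0.001]
force: [-2.4, 0.4, 6.3]
grip_width: 0.187
grip_force: 69.8
```

Emit:
step_arm([
  {"offset": [0, 0, -3], "rot": [0, 0, 0], "gripper": 1},
  {"offset": [0, 0, -7], "rot": [0, 0, 0], "gripper": 1},
  {"offset": [0, 0, -10], "rot": [0, 0, 0], "gripper": 1},
  {"offset": [0, 0, -10], "rot": [0, 0, 0], "gripper": 1},
])

```text
time_s: 2.45
eef_pos: [431.2, 358.1, 185.2]
ee_rot: [0.004, 0.075, 0.997, 0.002]
force: [-0.4, 0.6, -1.0]
grip_width: 0.18
grip_force: 69.0
```

Run:
```python
from h import *
s=sense();print(s['grip_width']*85.4,s['grip_force'],s['force'],s['wrist_torque'],s['joints'].round(2))
c=cam('side');P=pts(c);save(c,'b.png',(130,120,290,240),5)
for y in(-72,-28,72):
  g=mw(-71-18,y); print(y,g); go(*g,150,180+MY)
```

```text
15.371575482326527 69.00794863700867 [-0.35804641  0.59321175 -1.03795501] [-0.00709954  0.03371009 -0.00830741] [ 0.48  0.5   1.55  0.    1.08 -0.94]
-72 [ 483.6047794  -256.85145574]
off [-14.5  -59.95   3.14] rot [  0.1   0.3 -19.1]
-28 [ 475.65438384 -213.57569797]
off [-13.06 -55.8    3.14] rot [  0.1   0.3 -19.1]
72 [ 457.58530303 -115.22170305]
off [ -9.79 -46.34   3.16] rot [  0.1   0.3 -19.1]
```

View pics/b.png

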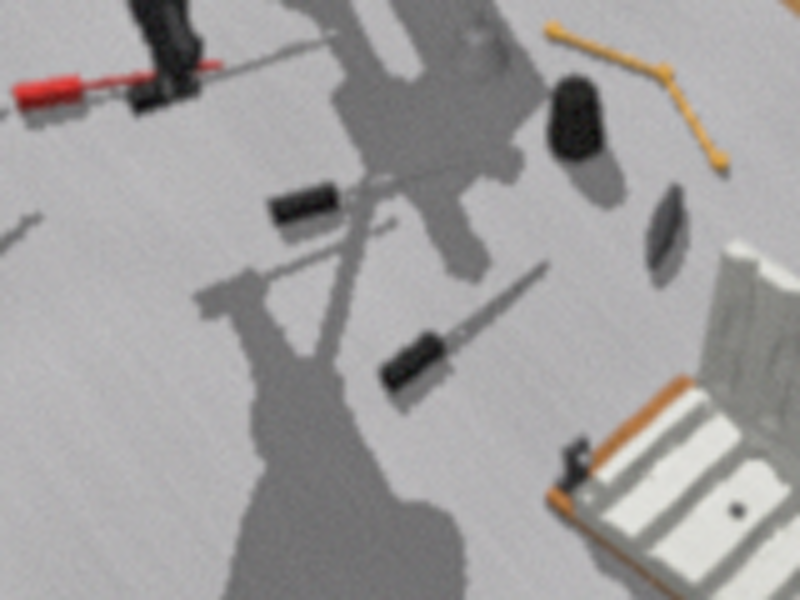

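Emit:
step_arm([
  {"offset": [-1.2, -4.8, 0], "rot": [0, 0, -2], "gripper": 1},
  {"offset": [-2.4, -9.6, 0], "rot": [0, 0, -4], "gripper": 1},
  {"offset": [-3.6, -14.4, 0], "rot": [0, 0, -6], "gripper": 1},
  {"offset": [-4.8, -19.2, 0], "rot": [0, 0, -8], "gripper": 1},
  {"offset": [-6, -24, 0], "rot": [0, 0, -10], "gripper": 1},
  {"offset": [-7.2, -28.8, 0], "rot": [0, 0, -12], "gripper": 1},
  {"offset": [-8.4, -33.6, 0], "rot": [0, 0, -14], "gripper": 1},
  {"offset": [-9.6, -38.4, 0], "rot": [0, 0, -16], "gripper": 1},
  {"offset": [-10.8, -43.2, 0], "rot": [0, 0, -17.5], "gripper": 1},
  {"offset": [-12, -48, 0], "rot": [0, 0, -19.1], "gripper": 1},
  {"offset": [-13.2, -52.8, 0], "rot": [0, 0, -19.1], "gripper": 1},
  {"offset": [-14.2, -56.5, 0], "rot": [0, 0, -19.1], "gripper": 1},
])

```text
time_s: 3.7
eef_pos: [484.6, -225.3, 179.2]
ee_rot: [-0.0, -0.09, 0.996, 0.0]
force: [0.2, 0.1, -1.2]
grip_width: 0.185
grip_force: 69.0
```

```bash
cat >> h.py <<'E'
def pl(y,z,dx=0): go(*mw(-89+dx,y),z,180+MY)
E
python3 - <<'E'
from h import *
s=sense();print(s['grip_width']*85.4,s['grip_force'],s['joints'].round(2)); pl(-72,150)
E
```

```text
15.791044872237707 69.04065370559692 [-0.65  0.46  1.63 -0.    1.05 -2.41]
off [ 0.66 -3.09  2.92] rot [ 0.  -0.  -0.1]
```

Emit:
step_arm([
  {"offset": [0.66, -3.1, 1.5], "rot": [0, 0, 0], "gripper": 1},
  {"offset": [0.66, -3.1, 3], "rot": [0, 0, 0], "gripper": 1},
  {"offset": [0.66, -3.1, 3], "rot": [0, 0, 0], "gripper": 1},
  {"offset": [0.66, -3.1, 3], "rot": [0, 0, 0], "gripper": 1},
])

```text
time_s: 4.1
eef_pos: [484.1, -253.9, 149.7]
ee_rot: [-0.0, -0.091, 0.996, 0.0]
force: [-0.2, 0.7, -0.2]
grip_width: 0.187
grip_force: 69.0
```

```bash
cat >> h.py <<'E'
def rod(c,x0=-75,x1=60,zmin=44,zmax=100,y=0):
    """rod points over mould in mould frame, seen by depth"""
    P=pts(c); q=P[...,:2]-F; X=q@a_-65; Y=q@b_
    m=(X>x0)&(X<x1)&(abs(Y-y)<40)&(P[...,2]>zmin)&(P[...,2]<zmax)
    return np.c_[X[m],Y[m],P[...,2][m]]
E
python3 - <<'E'
from h import *
s=sense();print(s['grip_width']*85.4,s['eef_pos']); pl(-72,108)
for n in('top','side'):
  c=cam(n); r=rod(c,-60,60,55,110,-72); print(n,len(r))
  for x in range(-60,60,15):
    k=r[(r[:,0]>x)&(r[:,0]<x+15)]
    if len(k):print(x,len(k),np.median(k,0).round(1))
save(c,'c.png',(200,150,360,270),5)
E
```

```text
15.973410344353413 [ 484.11290855 -253.92603233  149.739281  ]
off [ 0.1  -0.28  4.17] rot [ 0.1 -0.   0. ]
top 49
-30 1 [-17.3 -66.   80.2]
-15 12 [ -9.  -67.7  77.2]
0 12 [  7.5 -67.7  76. ]
15 11 [ 22.1 -67.1  77.7]
30 11 [ 37.8 -67.4  75.1]
45 2 [ 45.9 -67.3  73.9]
side 61
-60 13 [ -48.  -105.9   61.1]
-45 4 [ -41.4 -104.6   62.4]
-30 3 [-16.8 -72.3  76.7]
-15 7 [ -9.5 -70.9  76.7]
0 13 [  5.3 -70.9  73.3]
15 10 [ 23.4 -70.6  72.2]
30 9 [ 35.7 -71.3  74.1]
45 2 [ 46.5 -69.8  70.1]
```

View pics/c.png

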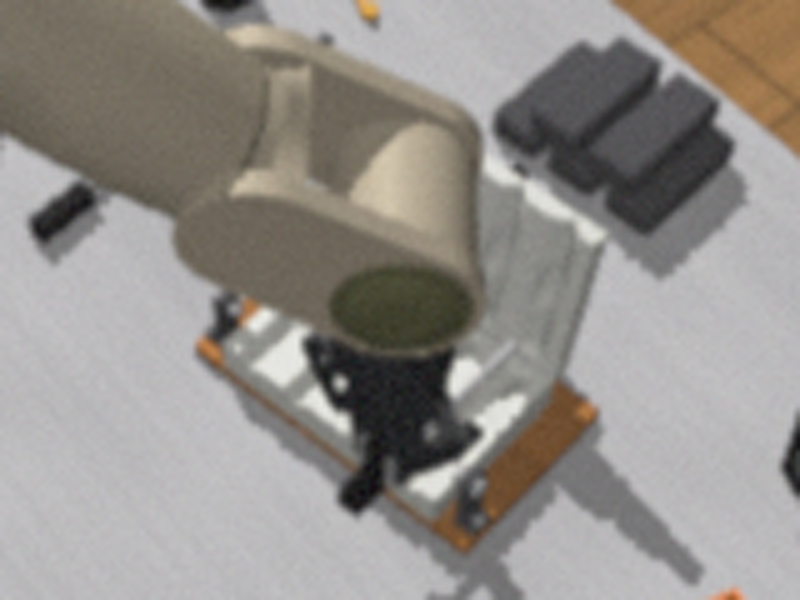

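Crop: pin 1's rod, seen at (500,360), is above the groove nearest the right bracket. Its tip is at x'≈48 and its axis is about 76 mm below the TCP. Lowering it now.

Emit:
step_arm([
  {"offset": [0.1, -0.28, 1.5], "rot": [0, 0, 0], "gripper": 1},
  {"offset": [0.1, -0.28, 3], "rot": [0, 0, 0], "gripper": 1},
  {"offset": [0.1, -0.28, 3.6], "rot": [0, 0, 0], "gripper": 1},
  {"offset": [0.1, -0.28, 3.9], "rot": [0, 0, 0], "gripper": 1},
  {"offset": [0.1, -0.28, 3.9], "rot": [0, 0, 0], "gripper": 1},
])

```text
time_s: 4.7
eef_pos: [484.1, -257.4, 111.5]
ee_rot: [0.0, -0.091, 0.996, -0.0]
force: [0.3, -1.0, 0.6]
grip_width: 0.184
grip_force: 69.2
```

Run:
```python
from h import *
pl(-72,108)
for n in('top','side'):
  c=cam(n); r=rod(c,-40,60,32,110,-72); r=r[abs(r[:,1]+71)<5];print(n,len(r))
  for x in range(-40,60,15):
    k=r[(r[:,0]>x)&(r[:,0]<x+15)]
    if len(k):print(x,len(k),np.median(k,0).round(1))
```

```text
off [0.04 0.06 0.35] rot [-0.  0.  0.]
top 58
-25 8 [-13.7 -69.9  39.9]
-10 11 [ -0.3 -70.6  39.6]
5 11 [ 13.8 -71.4  38. ]
20 11 [ 26.8 -69.7  38.7]
35 12 [ 41.8 -70.   36.5]
50 5 [ 57.4 -67.6  37.9]
side 45
-25 5 [-17.6 -72.1  36. ]
-10 8 [ -3.8 -72.2  37.7]
5 9 [ 11.8 -72.8  36.4]
20 9 [ 30.9 -71.1  36. ]
35 6 [ 40.3 -71.6  34.6]
50 8 [ 54.7 -71.4  37.4]
```

Emit:
step_arm([
  {"offset": [0, 0, 0.15], "rot": [0, 0, 0], "gripper": 1},
  {"offset": [0, 0, 0.15], "rot": [0, 0, 0], "gripper": 3},
  {"offset": [0, 0, 0.15], "rot": [0, 0, 0], "gripper": 3},
  {"offset": [0, 0, 0.15], "rot": [0, 0, 0], "gripper": 3},
  {"offset": [0, 0, -3], "rot": [0, 0, 0], "gripper": 3},
  {"offset": [0, 0, -7], "rot": [0, 0, 0], "gripper": 3},
  {"offset": [0, 0, -10], "rot": [0, 0, 0], "gripper": 3},
])

```text
time_s: 5.5
eef_pos: [483.9, -257.5, 213.0]
ee_rot: [0.0, -0.091, 0.996, -0.001]
force: [0.7, -0.1, -1.0]
grip_width: 0.348
grip_force: 0.0
```

```bash
cat >> h.py <<'E'
def home(c,y):
    P=pts(c); q=P[...,:2]-F; X=q@a_-65; Y=q@b_; m=(c['color'].max(2)<50)&(abs(Y-y)<25)&(X>-150)&(X<-60)&(P[...,2]<60)
    k=cv2.connectedComponentsWithStats(m.astype(np.uint8))
    i=1+np.argmax(k[2][1:,4]); m=k[1]==i
    rc=cv2.minAreaRect(np.c_[X[m],Y[m]].astype(np.float32))
    print('handle mould x',X[m].min().round(1),X[m].max().round(1),'y',Y[m].mean().round(1),'z',np.median(P[m][:,2]).round(1),'rect',np.round(rc[1],1),round(rc[2],1))
    r=rod(c,-60,50,20,60,y); r=r[abs(r[:,1]-y)<3]; print('rod z',[np.median(r[(r[:,0]>x)&(r[:,0]<x+22)][:,2]).round(1) for x in range(-60,45,22)])
def findpin(c,b):
    st,r,z=pins(c,[b])[0]; bp=cv2.boxPoints(r); w=np.array([ray(c,*p,18)[:2] for p in bp]); ct=w.mean(0)
    e=[w[1]-w[0],w[2]-w[1]]; e.sort(key=np.linalg.norm); a=e[1]/np.linalg.norm(e[1]); a*=np.sign(a[0]); ang=np.degrees(np.arctan2(a[1],a[0]))
    g=ct+9.5*a; print('pin',st,'z',z.round(1),'sz',[round(np.linalg.norm(x),1) for x in e],'ang',ang.round(1),'grasp',g.round(1)); return g,ang
E
python3 - <<'E'
from h import *
c=cam('top')
try: home(c,-72)
except Exception as e: print(e)
c2=cam('side'); home(c2,-72)
g,a=findpin(c,(155,210,175,240)); go(*g,200,180+a); findpin(c,(210,220,235,245))
print(sense()['joints'].round(2))
E
```

```text
attempt to get argmax of an empty sequence
handle mould x -127.7 -79.8 y -79.0 z 41.0 rect [11.1 47.9] 89.2
rod z [np.float64(36.5), np.float64(35.5), np.float64(37.3), np.float64(37.7), np.float64(34.0)]
pin [161 219   8  15  72] z 19.5 sz [np.float64(15.9), np.float64(47.3)] ang -15.7 grasp [495.8 279.3]
off [-10.81  52.67   1.24] rot [-0.3  0.3 26.1]
pin [218 224   7  15  65] z 20.2 sz [np.float64(13.5), np.float64(48.8)] ang 10.5 grasp [473.5  99.1]
[-0.7   0.45  1.55 -0.    1.14 -2.46]
```

Emit:
step_arm([
  {"offset": [-1, 4.5, 0], "rot": [0, 0, 2.5], "gripper": 4.5},
  {"offset": [-2, 9, 0], "rot": [0, 0, 5], "gripper": 4.5},
  {"offset": [-3, 13.5, 0], "rot": [0, 0, 7.5], "gripper": 4.5},
  {"offset": [-4, 18, 0], "rot": [0, 0, 10], "gripper": 4.5},
  {"offset": [-5, 22.5, 0], "rot": [0, 0, 12.5], "gripper": 4.5},
  {"offset": [-6, 27, 0], "rot": [0, 0, 15], "gripper": 4.5},
  {"offset": [-7, 31.5, 0], "rot": [0, 0, 17.5], "gripper": 4.5},
  {"offset": [-8, 36, 0], "rot": [0, 0, 20], "gripper": 4.5},
  {"offset": [-9, 40.5, 0], "rot": [0, 0, 22.5], "gripper": 4.5},
  {"offset": [-10, 45, 0], "rot": [0, 0, 25], "gripper": 4.5},
  {"offset": [-10.5, 49, 2], "rot": [0, 0, 25], "gripper": 4.5},
  {"offset": [-10.8, 52.7, 5], "rot": [0, 0, 25], "gripper": 4.5},
])

```text
time_s: 6.8
eef_pos: [494.7, 282.6, 160.7]
ee_rot: [0.001, 0.127, 0.992, 0.001]
force: [0.7, -0.3, -0.9]
grip_width: 0.529
grip_force: 0.0
```

Run:
```python
from h import *
go(495.4,279.3,80,180-14.7)
c=cam('top'); home(c,-72); c=cam('side'); home(c,-72)
```

```text
off [-0.13 -0.31  8.07] rot [0.1 0.1 0.2]
handle mould x -122.4 -74.9 y -70.3 z 44.4 rect [14.4 47.7] 88.6
rod z [np.float64(38.9), np.float64(38.4), np.float64(39.1), np.float64(38.9), np.float64(38.6)]
handle mould x -127.7 -80.8 y -78.6 z 41.1 rect [47.2 13.7] 2.6
rod z [np.float64(37.4), np.float64(38.3), np.float64(32.6), np.float64(35.5), np.float64(34.4)]
```

Pin 1 is home: the rod is level at 38.8 mm, the shoulder at x' ≈ -71 and the angle is fine. Next, pin 2.

Emit:
step_arm([
  {"offset": [-0.1, -0.3, 3], "rot": [0, 0, 0], "gripper": 4.5},
  {"offset": [-0.1, -0.3, 6], "rot": [0, 0, 0], "gripper": 4.5},
  {"offset": [-0.1, -0.3, 8.1], "rot": [0, 0, 0], "gripper": 4.5},
  {"offset": [-0.1, -0.3, 8.1], "rot": [0, 0, 0], "gripper": 4.5},
  {"offset": [-0.1, -0.3, 8.1], "rot": [0, 0, 0], "gripper": 1},
  {"offset": [-0.1, -0.3, 8.1], "rot": [0, 0, 0], "gripper": 1},
  {"offset": [-0.1, -0.3, 8.1], "rot": [0, 0, 0], "gripper": 1},
  {"offset": [-0.1, -0.3, 8.1], "rot": [0, 0, 0], "gripper": 1},
  {"offset": [-0.1, -0.3, 8.1], "rot": [0, 0, 0], "gripper": 1},
  {"offset": [-0.1, -0.3, 8.1], "rot": [0, 0, 0], "gripper": 1},
], squeeze=70)

```text
time_s: 7.9
eef_pos: [495.5, 277.3, 81.4]
ee_rot: [0.001, 0.127, 0.992, 0.0]
force: [-1.0, -1.6, 8.8]
grip_width: 0.182
grip_force: 69.8
```

Emit:
step_arm([
  {"offset": [0, 0, -3], "rot": [0, 0, 0], "gripper": 1},
  {"offset": [0, 0, -7], "rot": [0, 0, 0], "gripper": 1},
  {"offset": [0, 0, -10], "rot": [0, 0, 0], "gripper": 1},
  {"offset": [0, 0, -10], "rot": [0, 0, 0], "gripper": 1},
])

```text
time_s: 8.3
eef_pos: [496.2, 277.8, 184.5]
ee_rot: [0.004, 0.127, 0.992, 0.002]
force: [-0.5, 1.0, -0.8]
grip_width: 0.186
grip_force: 68.9
```

Run:
```python
from h import *
print(sense()['joints'].round(2)); pl(-28,190,2)
```

```text
[ 0.3   0.52  1.52  0.    1.09 -1.01]
off [-10.56 -47.99  -0.69] rot [  0.2   0.5 -25. ]
```

Emit:
step_arm([
  {"offset": [-1, -4.5, 0], "rot": [0, 0, -2.5], "gripper": 1},
  {"offset": [-2, -9, 0], "rot": [0, 0, -5], "gripper": 1},
  {"offset": [-3, -13.5, 0], "rot": [0, 0, -7.5], "gripper": 1},
  {"offset": [-4, -18, 0], "rot": [0, 0, -10], "gripper": 1},
  {"offset": [-5, -22.5, 0], "rot": [0, 0, -12.5], "gripper": 1},
  {"offset": [-6, -27, 0], "rot": [0, 0, -15], "gripper": 1},
  {"offset": [-7, -31.5, 0], "rot": [0, 0, -17.5], "gripper": 1},
  {"offset": [-8, -36, 0], "rot": [0, 0, -20], "gripper": 1},
  {"offset": [-9, -40.5, 0], "rot": [0, 0, -22.5], "gripper": 1},
  {"offset": [-10, -45, 0], "rot": [0, 0, -25], "gripper": 1},
  {"offset": [-10.5, -48, 0], "rot": [0, 0, -25], "gripper": 1},
  {"offset": [-10.5, -48, 0], "rot": [0, 0, -25], "gripper": 1},
])

```text
time_s: 9.5
eef_pos: [475.0, -216.9, 179.3]
ee_rot: [-0.0, -0.089, 0.996, -0.0]
force: [0.5, 0.6, -0.4]
grip_width: 0.184
grip_force: 76.7
```

```bash
cat >> h.py <<'E'
def rods(y,lo,hi):
  for n in('top','side'):
    r=rod(cam(n),-45,70,lo,hi,y); print(n,len(r),'xmax',r[:,0].max().round(1))
    for x in range(-45,70,15):
      k=r[(r[:,0]>x)&(r[:,0]<x+15)]
      if len(k)>2:print(np.median(k,0).round(1),end=' ')
    print()
E
python3 - <<'E'
from h import *
pl(-28,112,2); s=sense(); print(s['grip_width'],s['grip_force']); rods(-28,85,125)
E
```

```text
off [-0.32  0.32  6.73] rot [-0.  -0.  -0.2]
0.18356943586858243 76.65179549561799
top 49 xmax 46.6
[ -6.6 -28.  108.4] [  6.2 -28.  106.8] [ 22.3 -27.7 107. ] [ 37.1 -27.  104.9] [ 45.5 -28.3 101.9] 
side 48 xmax 68.8
[-21.  -29.6 107.3] [ -7.8 -28.3 107.1] [  8.8 -28.2 104.1] [ 21.8 -29.5 102.5] [ 34.8 -28.  104.4] [ 68.1 -50.5  87.1]
```

Emit:
step_arm([
  {"offset": [-0.3, 0.3, 2], "rot": [0, 0, 0], "gripper": 1},
  {"offset": [-0.3, 0.3, 4], "rot": [0, 0, 0], "gripper": 1},
  {"offset": [-0.3, 0.3, 5.5], "rot": [0, 0, 0], "gripper": 1},
  {"offset": [-0.3, 0.3, 6.4], "rot": [0, 0, 0], "gripper": 1},
  {"offset": [-0.3, 0.3, 6.7], "rot": [0, 0, 0], "gripper": 1},
  {"offset": [-0.3, 0.3, 6.7], "rot": [0, 0, 0], "gripper": 1},
])

```text
time_s: 10.2
eef_pos: [478.6, -210.1, 113.5]
ee_rot: [0.001, -0.091, 0.996, -0.001]
force: [0.8, -1.6, 4.1]
grip_width: 0.183
grip_force: 77.1
```

Run:
```python
from h import *
pl(-28,110,2); s=sense(); print(s['grip_width'],s['grip_force']); c=cam('top')
r=rod(c,-20,50,33,50,-28); r=r[abs(r[:,1]+28)<5]; print(np.polyfit(r[:,0],r[:,1],1),np.polyfit(r[:,0],r[:,2],1))
```

```text
off [ 0.16 -0.28  0.35] rot [-0.1  0.1  0. ]
0.18327945494767386 77.05852031707764
[ -0.0554735  -25.94995101] [-0.04724234 41.88297954]
```

Emit:
step_arm([
  {"offset": [0.1, -0.25, 0], "rot": [0, 0, 0], "gripper": 1},
  {"offset": [0.1, -0.25, 0.2], "rot": [0, 0, 0], "gripper": 1},
  {"offset": [0.1, -0.25, 0.2], "rot": [0, 0, 0], "gripper": 1},
])

```text
time_s: 10.55
eef_pos: [477.6, -213.1, 111.0]
ee_rot: [0.0, -0.091, 0.996, -0.0]
force: [-0.2, -1.3, 2.2]
grip_width: 0.184
grip_force: 77.1
```

Emit:
step_arm([
  {"offset": [0, 0, 0], "rot": [0, 0, 0], "gripper": 3},
  {"offset": [0, 0, 0], "rot": [0, 0, 0], "gripper": 3},
  {"offset": [0, 0, 0], "rot": [0, 0, 0], "gripper": 3},
  {"offset": [0, 0, -3], "rot": [0, 0, 0], "gripper": 3},
  {"offset": [0, 0, -6], "rot": [0, 0, 0], "gripper": 3},
  {"offset": [0, 0, -9], "rot": [0, 0, 0], "gripper": 3},
  {"offset": [0, 0, -9], "rot": [0, 0, 0], "gripper": 3},
])

```text
time_s: 11.25
eef_pos: [478.5, -213.4, 204.4]
ee_rot: [0.002, -0.091, 0.996, -0.002]
force: [-0.6, -0.3, -1.8]
grip_width: 0.346
grip_force: 0.0
```

Run:
```python
from h import *
c=cam('top'); g,a=findpin(c,(205,215,240,250)); go(*g,160,180+a)
```

```text
pin [218 224   7  15  64] z 20.1 sz [np.float64(13.8), np.float64(48.0)] ang 9.5 grasp [473.7  99.4]
off [-5.24 30.81  4.16] rot [-0.1  0.1  1. ]
```

Emit:
step_arm([
  {"offset": [-0.8, 4.5, 0], "rot": [0, 0, 0.5], "gripper": 4.5},
  {"offset": [-1.6, 9, 0], "rot": [0, 0, 0.5], "gripper": 4.5},
  {"offset": [-2.4, 13.5, 0], "rot": [0, 0, 0.5], "gripper": 4.5},
  {"offset": [-3.2, 18, 0], "rot": [0, 0, 0.5], "gripper": 4.5},
  {"offset": [-4, 22.5, 0], "rot": [0, 0, 0.5], "gripper": 4.5},
  {"offset": [-4.6, 27, 1], "rot": [0, 0, 0.5], "gripper": 4.5},
  {"offset": [-5.2, 30.8, 4], "rot": [0, 0, 0.5], "gripper": 4.5},
  {"offset": [-5.2, 30.8, 4.2], "rot": [0, 0, 0.5], "gripper": 4.5},
])

```text
time_s: 12.1
eef_pos: [470.3, 103.0, 155.1]
ee_rot: [-0.004, -0.089, 0.996, 0.001]
force: [-0.2, -0.4, -0.2]
grip_width: 0.525
grip_force: 0.0
```

Run:
```python
from h import *
go(473.7,99.3,80,190); c=cam('top'); home(c,-28); home(c,-72)
```

```text
off [-0.32 -0.44  7.5 ] rot [ 0.1 -0.4  0.2]
handle mould x -120.6 -71.7 y -26.3 z 44.3 rect [17.3 48.9] 89.4
rod z [np.float64(38.2), np.float64(39.0), np.float64(37.6), np.float64(38.1), np.float64(37.9)]
handle mould x -123.1 -74.7 y -69.7 z 43.9 rect [48.4 15.8] 0.0
rod z [np.float64(38.4), np.float64(39.6), np.float64(37.8), np.float64(40.2), np.float64(39.0)]
```

Emit:
step_arm([
  {"offset": [-0.15, -0.2, 2.5], "rot": [0, 0, 0], "gripper": 4.5},
  {"offset": [-0.15, -0.2, 5], "rot": [0, 0, 0], "gripper": 4.5},
  {"offset": [-0.15, -0.2, 7.6], "rot": [0, 0, 0], "gripper": 4.5},
  {"offset": [-0.15, -0.2, 7.7], "rot": [0, 0, 0], "gripper": 4.5},
  {"offset": [-0.15, -0.2, 7.7], "rot": [0, 0, 0], "gripper": 1},
  {"offset": [-0.15, -0.2, 7.7], "rot": [0, 0, 0], "gripper": 1},
  {"offset": [-0.15, -0.2, 7.7], "rot": [0, 0, 0], "gripper": 1},
  {"offset": [-0.15, -0.2, 7.7], "rot": [0, 0, 0], "gripper": 1},
  {"offset": [-0.15, -0.2, 7.7], "rot": [0, 0, 0], "gripper": 1},
  {"offset": [-0.15, -0.2, 7.7], "rot": [0, 0, 0], "gripper": 1},
], squeeze=70)

```text
time_s: 13.15
eef_pos: [475.4, 97.5, 83.2]
ee_rot: [0.001, -0.087, 0.996, -0.0]
force: [-1.9, -4.4, 7.3]
grip_width: 0.182
grip_force: 70.6
```

Emit:
step_arm([
  {"offset": [0, 0, -3], "rot": [0, 0, 0], "gripper": 1},
  {"offset": [0, 0, -7], "rot": [0, 0, 0], "gripper": 1},
  {"offset": [0, 0, -10], "rot": [0, 0, 0], "gripper": 1},
  {"offset": [0, 0, -10], "rot": [0, 0, 0], "gripper": 1},
])

```text
time_s: 13.55
eef_pos: [476.2, 97.8, 186.0]
ee_rot: [0.004, -0.087, 0.996, -0.0]
force: [0.4, -0.1, -2.1]
grip_width: 0.183
grip_force: 69.6
```

Run:
```python
from h import *
pl(72,185,1)
```

```text
off [  5.41 -20.66   0.09] rot [-0.1  0.5 -0.5]
```

Emit:
step_arm([
  {"offset": [1.1, -4.2, 0], "rot": [0, 0, 0], "gripper": 1},
  {"offset": [2.2, -8.4, 0], "rot": [0, 0, 0], "gripper": 1},
  {"offset": [3.3, -12.6, 0], "rot": [0, 0, 0], "gripper": 1},
  {"offset": [4.4, -16.8, 0], "rot": [0, 0, 0], "gripper": 1},
  {"offset": [5.2, -20.4, 0], "rot": [0, 0, -0.5], "gripper": 1},
  {"offset": [5.2, -20.4, 0], "rot": [0, 0, -0.5], "gripper": 1},
  {"offset": [5.2, -20.4, 0], "rot": [0, 0, -0.5], "gripper": 1},
])

```text
time_s: 14.25
eef_pos: [458.3, -112.3, 181.3]
ee_rot: [-0.0, -0.09, 0.996, 0.0]
force: [0.4, 0.2, 0.3]
grip_width: 0.182
grip_force: 69.5
```

Run:
```python
from h import *
pl(72,112,1); s=sense(); print(s['grip_width'],s['grip_force']); rods(72,85,125)
```

```text
off [ 0.02 -0.28  6.93] rot [ 0.1 -0.  -0.1]
0.1817531989190536 69.53336834907532
top 34 xmax 48.5
[ 11.5  78.1 106.2] [ 22.5  77.6 107.2] [ 38.6  77.2 105.6] 
side 43 xmax 69.0
[-20.7  74.9 104.1] [-10.   76.4 103.6] [ 10.3  75.8 103.5] [ 22.4  76.4 102.5] [ 37.8  75.  104.4]
```

Emit:
step_arm([
  {"offset": [0, -0.35, 2], "rot": [0, 0, 0], "gripper": 1},
  {"offset": [0, -0.35, 4], "rot": [0, 0, 0], "gripper": 1},
  {"offset": [0, -0.35, 5.6], "rot": [0, 0, 0], "gripper": 1},
  {"offset": [0, -0.35, 6.5], "rot": [0, 0, 0], "gripper": 1},
  {"offset": [0, -0.35, 6.9], "rot": [0, 0, 0], "gripper": 1},
  {"offset": [0, -0.35, 6.9], "rot": [0, 0, 0], "gripper": 1},
])

```text
time_s: 14.95
eef_pos: [459.7, -115.3, 113.2]
ee_rot: [0.0, -0.091, 0.996, -0.0]
force: [0.1, -0.2, 0.9]
grip_width: 0.182
grip_force: 69.8
```

Run:
```python
from h import *
pl(72,110.5,1); s=sense(); print(s['grip_width'],s['grip_force']); c=cam('top')
r=rod(c,-20,50,33,50,72); r=r[abs(r[:,1]-72)<6]; print(np.median(r,0),np.polyfit(r[:,0],r[:,2],1))
```

```text
off [0.11 0.05 0.27] rot [-0.  0.  0.]
0.18244401579872482 69.81670260429382
[30.06292924 73.20030044 40.25723531] [-0.0966509  42.52703527]
```

Emit:
step_arm([
  {"offset": [0, 0, 0.25], "rot": [0, 0, 0], "gripper": 1},
  {"offset": [0, 0, 0.25], "rot": [0, 0, 0], "gripper": 1},
  {"offset": [0, 0, 0.25], "rot": [0, 0, 0], "gripper": 3},
  {"offset": [0, 0, 0.25], "rot": [0, 0, 0], "gripper": 3},
  {"offset": [0, 0, 0.25], "rot": [0, 0, 0], "gripper": 3},
  {"offset": [0, 0, -3], "rot": [0, 0, 0], "gripper": 3},
  {"offset": [0, 0, -7], "rot": [0, 0, 0], "gripper": 3},
  {"offset": [-1, 4, -10], "rot": [0, 0, 0], "gripper": 0},
  {"offset": [-1, 8, -13], "rot": [0, 0, 0], "gripper": 0},
  {"offset": [-1, 12, -14], "rot": [0, 0, 0], "gripper": 0},
  {"offset": [-1, 16, -14], "rot": [0, 0, 0], "gripper": 0},
  {"offset": [-1, 16, -14], "rot": [0, 0, 0], "gripper": 0},
])

```text
time_s: 16.2
eef_pos: [439.1, 46.9, 253.3]
ee_rot: [0.0, -0.093, 0.996, 0.0]
force: [0.6, -0.4, 0.0]
grip_width: -0.0
grip_force: 0.0
```

Run:
```python
from h import *
c=cam('top')
for y in(-72,-28,72): home(c,y)
s=cam('side'); im=np.vstack([cv2.resize(c['color'][150:250,240:370],None,fx=3,fy=3),cv2.resize(s['color'][160:260,230:360],None,fx=3,fy=3)]); cv2.imwrite('pics/d.png',im[...,::-1])
# lid outer/top edge
P=pts(c); q=P[...,:2]-F; X=q@a_-65; Y=q@b_
for C in(c,s):
  P=pts(C); q=P[...,:2]-F; X=q@a_-65; Y=q@b_; m=(abs(Y)<95)&(X>40)&(X<160)&(P[...,2]>90); k=np.c_[X[m],Y[m],P[...,2][m]]
  for z in range(90,180,10):
    j=k[(k[:,2]>=z)&(k[:,2]<z+10)]; 
    if len(j):print(z,len(j),j.min(0).round(),j.max(0).round())
go(*mw(125,40),260,180+MY);go(*mw(125,40),225,180+MY);go(*mw(125,40),225,MY); print(sense()['joints'].round(2))
```

```text
handle mould x -123.1 -73.9 y -69.7 z 44.1 rect [49.1 16.3] 0.7
rod z [np.float64(38.4), np.float64(39.3), np.float64(38.8), np.float64(38.8), np.float64(39.3)]
handle mould x -120.6 -71.6 y -26.5 z 44.1 rect [49. 18.] 0.6
rod z [np.float64(38.5), np.float64(38.1), np.float64(38.4), np.float64(39.2), np.float64(40.6)]
handle mould x -119.2 -72.9 y 73.1 z 44.8 rect [46.3 11.3] 0.2
rod z [np.float64(37.7), np.float64(40.0), np.float64(39.4), np.float64(40.0), np.float64(37.5)]
90 80 [ 73. -95.  90.] [126.  93. 100.]
100 72 [ 74. -94. 100.] [130.  93. 110.]
110 61 [ 77. -92. 110.] [136.  93. 120.]
120 83 [ 78. -95. 120.] [142.  93. 130.]
130 86 [ 80. -93. 130.] [137.  93. 140.]
140 64 [ 81. -93. 140.] [ 95.  95. 150.]
150 76 [ 83. -93. 150.] [ 98.  95. 160.]
160 295 [ 85. -94. 160.] [104.  95. 170.]
170 37 [ 87. -88. 170.] [102.  87. 173.]
90 106 [ 69. -95.  90.] [ 88.  94. 100.]
100 103 [ 71. -93. 100.] [ 90.  88. 110.]
110 102 [ 71. -94. 110.] [ 94.  93. 120.]
120 115 [ 75. -93. 120.] [140.  93. 130.]
130 105 [ 76. -95. 130.] [ 94.  93. 140.]
140 108 [ 77. -95. 140.] [ 98.  93. 150.]
150 124 [ 80. -95. 150.] [106.  93. 160.]
160 209 [ 82. -95. 160.] [103.  94. 170.]
170 6 [ 84. -43. 170.] [ 97.  44. 172.]
off [-20.21 -19.22  -0.71] rot [-0.  -0.   0.1]
off [-20.21 -19.22   2.79] rot [-0.  -0.   0.1]
off [-20.21 -19.22   2.79] rot [   0.    -0.  -179.9]
[-0.17  0.18  1.81 -0.    1.15 -1.92]
```

View pics/d.png

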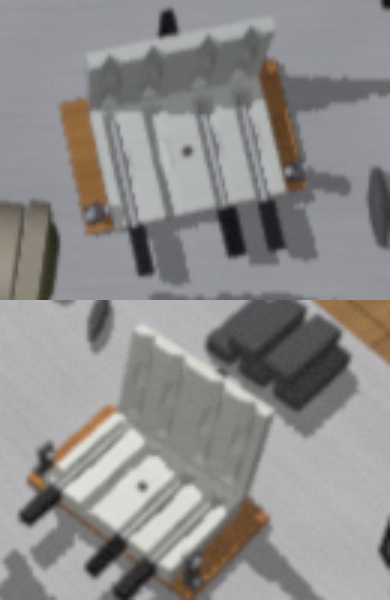

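All three pins are home (pins at left, right-of-middle and right grooves; lid still open, knob bar behind it at (168,20) in the upper crop). Next I'll hook the lid from behind, at y' = +45.

Emit:
step_arm([
  {"offset": [-2, -2, -3.5], "rot": [0, 0, 0], "gripper": 0},
  {"offset": [-5, -5, -4], "rot": [0, 0, 0], "gripper": 0},
  {"offset": [-8, -8, -4], "rot": [0, 0, 0], "gripper": 0},
  {"offset": [-11, -11, -4], "rot": [0, 0, 0], "gripper": 0},
  {"offset": [-14, -14, -4], "rot": [0, 0, 0], "gripper": 0},
  {"offset": [-17, -17, -4], "rot": [0, 0, 0], "gripper": 0},
  {"offset": [-20.6, -19, -4], "rot": [0, 0, 0], "gripper": 0},
  {"offset": [-20.6, -19, -4], "rot": [0, 0, 0], "gripper": 0},
  {"offset": [-20.6, -19, -4], "rot": [0, 0, 0], "gripper": 0},
])

```text
time_s: 17.2
eef_pos: [677.3, -107.7, 291.1]
ee_rot: [-0.001, -0.09, 0.996, 0.0]
force: [-0.3, -0.9, -0.1]
grip_width: 0.001
grip_force: 0.0
```

Run:
```python
from h import *
go(*mw(128,45),218,180+MY); go(*mw(30,45),218,180+MY);print(sense()['joints'].round(2))
```

```text
off [0.03 0.52 7.31] rot [ 0.1 -0.1 -0.1]
off [9.83 0.51 7.33] rot [ 0.1 -0.1 -0.1]
[-0.33  0.7   0.94 -0.    1.51 -2.08]
```

Emit:
step_arm([
  {"offset": [0, 0.3, 2.5], "rot": [0, 0, 0], "gripper": 0},
  {"offset": [0, 0.3, 5], "rot": [0, 0, 0], "gripper": 0},
  {"offset": [0, 0.3, 7.3], "rot": [0, 0, 0], "gripper": 0},
  {"offset": [0, 0.3, 7.3], "rot": [0, 0, 0], "gripper": 0},
  {"offset": [1, 0.3, 7.3], "rot": [0, 0, 0], "gripper": 0},
  {"offset": [2, 0.3, 7.3], "rot": [0, 0, 0], "gripper": 0},
  {"offset": [3, 0.3, 7.3], "rot": [0, 0, 0], "gripper": 0},
  {"offset": [4, 0.3, 7.3], "rot": [0, 0, 0], "gripper": 0},
])

```text
time_s: 18.0
eef_pos: [637.5, -110.5, 223.2]
ee_rot: [0.003, -0.091, 0.996, -0.001]
force: [4.0, 1.2, 2.9]
grip_width: 0.003
grip_force: 2.2
```

Emit:
step_arm([
  {"offset": [1, 0, 0], "rot": [0, 0, 0], "gripper": 0},
  {"offset": [2, 0, 0], "rot": [0, 0, 0], "gripper": 0},
  {"offset": [3, 0, 0], "rot": [0, 0, 0], "gripper": 0},
  {"offset": [4, 0, 0], "rot": [0, 0, 0], "gripper": 0},
  {"offset": [4, 0, 0], "rot": [0, 0, 0], "gripper": 0},
  {"offset": [4, 0, -2], "rot": [0, 0, 0], "gripper": 0},
  {"offset": [4, 0, -4], "rot": [0, 0, 0], "gripper": 0},
  {"offset": [4, 0, -4], "rot": [0, 0, 0], "gripper": 0},
  {"offset": [4, 0, -4], "rot": [0, 0, 0], "gripper": 0},
  {"offset": [4, 0, -4], "rot": [0, 0, 0], "gripper": 0},
  {"offset": [4, 0, -4], "rot": [0, 0, 0], "gripper": 0},
  {"offset": [4, 0, -4], "rot": [0, 0, 0], "gripper": 0},
])

```text
time_s: 19.2
eef_pos: [597.9, -117.5, 259.3]
ee_rot: [-0.0, -0.091, 0.996, 0.0]
force: [0.3, -0.4, 0.5]
grip_width: 0.001
grip_force: 0.0
```

Run:
```python
from h import *
s=cam('side'); c=cam('top'); im=np.vstack([cv2.resize(c['color'][150:250,240:370],None,fx=3,fy=3),cv2.resize(s['color'][160:260,230:360],None,fx=3,fy=3)]); cv2.imwrite('pics/e.png',im[...,::-1])
go(*mw(-51,0),190,180+MY)
for C in(c,s):
  P=pts(C); q=P[...,:2]-F; X=q@a_-65; Y=q@b_; m=(abs(abs(Y)-60)<25)&(P[...,2]>30)&(P[...,2]<110)&(C['color'].min(2)>60)
  print([(x,np.median(P[...,2][m&(abs(X-x)<5)]).round(1)) for x in range(-60,65,20)])
```

```text
off [ 9.96 -4.44  6.96] rot [ 0. -0.  0.]
[(-60, np.float64(39.9)), (-40, np.float64(39.5)), (-20, np.float64(39.9)), (0, np.float64(nan)), (20, np.float64(106.5)), (40, np.float64(88.1)), (60, np.float64(67.6))]
[(-60, np.float64(37.6)), (-40, np.float64(38.0)), (-20, np.float64(37.6)), (0, np.float64(38.3)), (20, np.float64(38.1)), (40, np.float64(83.5)), (60, np.float64(66.1))]
  return _methods._mean(a, axis=axis, dtype=dtype,
  ret = ret.dtype.type(ret / rcount)
```

View pics/e.png

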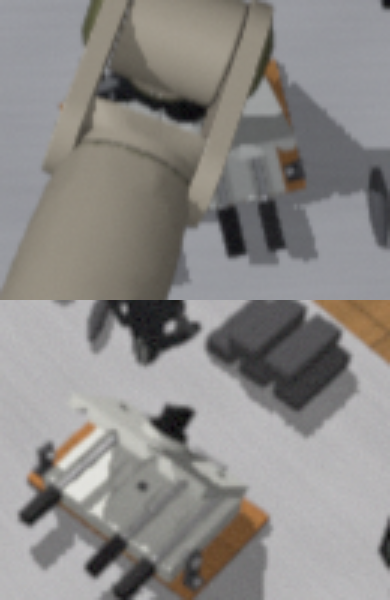

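Side crop: lid is falling, about half-way down, clear of the gripper. I'll move over its front edge while it settles.

Emit:
step_arm([
  {"offset": [2.5, -1, 0], "rot": [0, 0, 0], "gripper": 0},
  {"offset": [5, -2, 0], "rot": [0, 0, 0], "gripper": 0},
  {"offset": [7.5, -3, 0], "rot": [0, 0, 0], "gripper": 0},
  {"offset": [10, -4.4, 0], "rot": [0, 0, 0], "gripper": 0},
  {"offset": [10, -4.4, 0], "rot": [0, 0, 0], "gripper": 0},
  {"offset": [10, -4.4, 0], "rot": [0, 0, 0], "gripper": 0},
  {"offset": [10, -4.4, 0], "rot": [0, 0, 0], "gripper": 0},
  {"offset": [10, -4.4, 0], "rot": [0, 0, 0], "gripper": 0},
  {"offset": [10, -4.4, 0], "rot": [0, 0, 0], "gripper": 0},
  {"offset": [10, -4.4, 0], "rot": [0, 0, 0], "gripper": 0},
  {"offset": [10, -4.4, 0], "rot": [0, 0, 0], "gripper": 0},
  {"offset": [10, -4.4, 0], "rot": [0, 0, 0], "gripper": 0},
])

```text
time_s: 20.5
eef_pos: [507.6, -178.8, 259.9]
ee_rot: [-0.0, -0.091, 0.996, 0.0]
force: [-0.4, -0.6, 0.1]
grip_width: -0.002
grip_force: 0.0
```

```bash
cat >> h.py <<'E'
def lid(C):
  P=pts(C); q=P[...,:2]-F; X=q@a_-65; Y=q@b_; m=(abs(abs(Y)-60)<30)&(P[...,2]>45)&(P[...,2]<85)&(C['color'].min(2)>60)&(X>-60)&(X<55)
  f=np.polyfit(X[m],P[...,2][m],1); print('lid n',m.sum(),'slope',f[0].round(3),'z(-51)',np.polyval(f,-51).round(1))
E
python3 - <<'E'
from h import *
lid(cam('side')); lid(cam('top')); go(*mw(-51,0),129,180+MY)
E
```

```text
lid n 834 slope -0.106 z(-51) 67.7
lid n 548 slope -0.106 z(-51) 69.8
off [-0.03 -0.04 13.09] rot [-0.  0.  0.]
```

Emit:
step_arm([
  {"offset": [0, 0, 4], "rot": [0, 0, 0], "gripper": 0},
  {"offset": [0, 0, 8], "rot": [0, 0, 0], "gripper": 0},
  {"offset": [0, 0, 11], "rot": [0, 0, 0], "gripper": 0},
  {"offset": [0, 0, 11.5], "rot": [0, 0, 0], "gripper": 0},
  {"offset": [0, 0, 12], "rot": [0, 0, 0], "gripper": 0},
  {"offset": [0, 0, 12.4], "rot": [0, 0, 0], "gripper": 0},
  {"offset": [0, 0, 12.8], "rot": [0, 0, 0], "gripper": 0},
  {"offset": [0, 0, 13.1], "rot": [0, 0, 0], "gripper": 0},
  {"offset": [0, 0, 13.1], "rot": [0, 0, 0], "gripper": 0},
])

```text
time_s: 21.5
eef_pos: [507.9, -179.1, 129.6]
ee_rot: [0.001, -0.091, 0.996, -0.0]
force: [0.1, 0.2, -0.3]
grip_width: -0.001
grip_force: 0.0
```

Run:
```python
from h import *
lid(cam('side')); lid(cam('top'))
```

```text
lid n 621 slope 0.001 z(-51) 54.7
lid n 646 slope 0.004 z(-51) 56.9
```

The lid is shut. I'll raise the arm and back off to measure the knob.

Emit:
step_arm([
  {"offset": [0, 0, -5], "rot": [0, 0, 0], "gripper": 0},
  {"offset": [0, 4, -9], "rot": [0, 0, 0], "gripper": 3},
  {"offset": [2, 8.5, -10], "rot": [0, 0, 0], "gripper": 4.5},
  {"offset": [4, 13, -10], "rot": [0, 0, 0], "gripper": 4.5},
  {"offset": [4, 17, -10], "rot": [0, 0, 0], "gripper": 4.5},
  {"offset": [4, 19, -10], "rot": [0, 0, 0], "gripper": 4.5},
])

```text
time_s: 22.2
eef_pos: [432.6, 3.2, 229.6]
ee_rot: [0.0, -0.092, 0.996, 0.0]
force: [0.1, 0.3, -0.2]
grip_width: 0.524
grip_force: 0.0
```

Run:
```python
from h import *
c=cam('top'); lid(c)
for y in(-72,-28,72): home(c,y)
P=pts(c); q=P[...,:2]-F; X=q@a_-65; Y=q@b_
m=(abs(X)<60)&(abs(Y)<60)&(P[...,2]>86)&(P[...,2]<125); k=np.c_[X[m],Y[m]].astype(np.float32); print(m.sum(),np.median(P[...,2][m])); r=cv2.minAreaRect(k); bp=cv2.boxPoints(r); print(r,bp)
w=P[m][:,:2].astype(np.float32); l=cv2.fitLine(w,cv2.DIST_L2,0,.01,.01).ravel(); print('world ctr',w.mean(0),'bar ang',np.degrees(np.arctan2(l[1],l[0])))
save(c,'f.png',(260,160,360,235),7); print(sense()['joints'].round(2))
```

```text
lid n 1305 slope 0.002 z(-51) 56.7
handle mould x -123.1 -72.7 y -69.7 z 44.2 rect [50.4 15.6] 0.9
rod z [np.float64(56.4), np.float64(57.1), np.float64(56.4), np.float64(56.9), np.float64(55.2)]
handle mould x -121.3 -71.8 y -26.5 z 44.9 rect [17.  49.4] 89.0
rod z [np.float64(54.8), np.float64(56.9), np.float64(56.4), np.float64(56.9), np.float64(57.1)]
handle mould x -119.2 -72.1 y 72.7 z 44.0 rect [13.  46.9] 88.1
rod z [np.float64(57.1), np.float64(56.9), np.float64(57.0), np.float64(53.8), np.float64(56.2)]
101 99.9443087111661
((-0.4499931335449219, 0.5952754020690918), (62.09062957763672, 14.48867130279541), 0.963672935962677) [[-31.612757    7.3164515]
 [-31.369078   -7.1701703]
 [ 30.71277    -6.1259007]
 [ 30.469091    8.360722 ]]
world ctr [ 557.3306  -168.79999] bar ang 10.613113
[-0.26  0.19  1.87  0.    1.08 -2.02]
```

View pics/f.png

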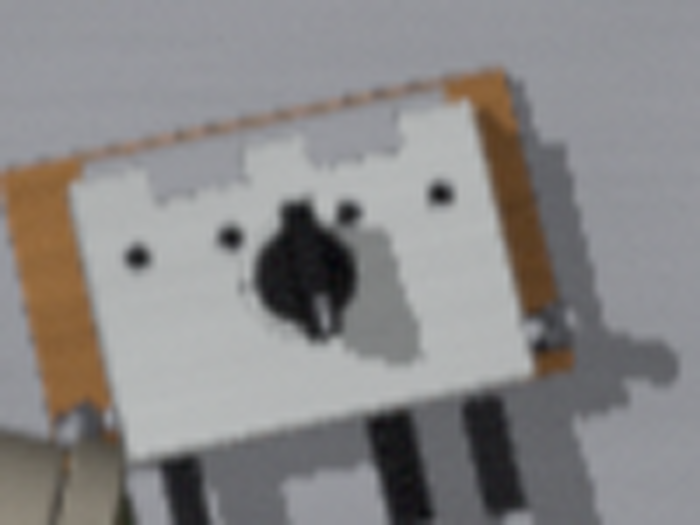

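Top crop: knob at (303,268), with its bar along the mould's x axis (knob near 0). The gripper is already aligned with it.

Run:
```python
from h import *
go(557.5,-169,210,180+MY)
```

```text
off [ -9.09 -19.34   1.95] rot [0.  0.  0.2]
```

Emit:
step_arm([
  {"offset": [-2, -4, 0], "rot": [0, 0, 0], "gripper": 4.5},
  {"offset": [-4, -8, 0], "rot": [0, 0, 0], "gripper": 4.5},
  {"offset": [-6, -12.5, 0], "rot": [0, 0, 0], "gripper": 4.5},
  {"offset": [-8, -17, 0], "rot": [0, 0, 0], "gripper": 4.5},
  {"offset": [-9.1, -19.4, 1], "rot": [0, 0, 0], "gripper": 4.5},
  {"offset": [-9.1, -19.4, 2], "rot": [0, 0, 0], "gripper": 4.5},
  {"offset": [-9.1, -19.4, 2], "rot": [0, 0, 0], "gripper": 4.5},
  {"offset": [-9.1, -19.4, 2], "rot": [0, 0, 0], "gripper": 4.5},
])

```text
time_s: 23.05
eef_pos: [558.2, -173.1, 209.2]
ee_rot: [-0.0, -0.091, 0.996, 0.0]
force: [-1.2, 0.0, 0.3]
grip_width: 0.528
grip_force: 0.0
```

Run:
```python
from h import *
go(557.5,-169,157,180+MY);print(sense()['joints'].round(2))
```

```text
off [-0.01  0.41  5.22] rot [ 0. -0.  0.]
[-0.5   0.53  1.44  0.    1.18 -2.25]
```

Emit:
step_arm([
  {"offset": [0, 0.35, 2.5], "rot": [0, 0, 0], "gripper": 4.5},
  {"offset": [0, 0.35, 5.2], "rot": [0, 0, 0], "gripper": 4.5},
  {"offset": [0, 0.35, 5.2], "rot": [0, 0, 0], "gripper": 4.5},
  {"offset": [0, 0.35, 5.2], "rot": [0, 0, 0], "gripper": 0.6},
  {"offset": [0, 0.35, 5.2], "rot": [0, 0, 0], "gripper": 0.6},
  {"offset": [0, 0.35, 5.2], "rot": [0, 0, 0], "gripper": 0.6},
  {"offset": [0, 0.35, 5.2], "rot": [0, 0, 0], "gripper": 0.6},
  {"offset": [0, 0.35, 5.2], "rot": [0, 0, 0], "gripper": 0.6},
  {"offset": [0, 0.35, 5.2], "rot": [0, 0, 0], "gripper": 0.6},
], squeeze=40)

```text
time_s: 23.95
eef_pos: [558.4, -170.3, 158.9]
ee_rot: [0.001, -0.091, 0.996, -0.001]
force: [-0.9, 0.6, 7.1]
grip_width: 0.152
grip_force: 42.6
```

Emit:
step_arm([
  {"offset": [0, 0, 0], "rot": [0, 0, 8], "gripper": 0.6},
  {"offset": [0, 0, 0], "rot": [0, 0, 16], "gripper": 0.6},
  {"offset": [0, 0, 0], "rot": [0, 0, 24], "gripper": 0.6},
  {"offset": [0, 0, 0], "rot": [0, 0, 32], "gripper": 0.6},
  {"offset": [0, 0, 0], "rot": [0, 0, 40], "gripper": 0.6},
  {"offset": [0, 0, 0], "rot": [0, 0, 48], "gripper": 0.6},
  {"offset": [0, 0, 0], "rot": [0, 0, 56], "gripper": 0.6},
  {"offset": [0, 0, 0], "rot": [0, 0, 64], "gripper": 0.6},
  {"offset": [0, 0, 0], "rot": [0, 0, 70], "gripper": 0.6},
  {"offset": [0, 0, 0], "rot": [0, 0, 76], "gripper": 0.6},
  {"offset": [0, 0, 0], "rot": [0, 0, 82], "gripper": 0.6},
  {"offset": [0, 0, 0], "rot": [0, 0, 82], "gripper": 0.6},
])

```text
time_s: 25.15
eef_pos: [557.6, -171.8, 158.9]
ee_rot: [0.001, 0.586, 0.81, -0.001]
force: [-7.9, -6.9, 9.1]
grip_width: 0.152
grip_force: 42.8
```

Run:
```python
from h import *
s=sense(); print(s['wrist_torque'],s['joints'].round(2)); p,r=tool(); print(np.degrees(np.arctan2(*r.as_matrix()[1::-1,0])))
```

```text
[-1.19026376  1.28910631  0.04170477] [-0.5   0.58  1.49 -0.    1.07 -0.82]
108.26079642759028
```

Emit:
step_arm([
  {"offset": [0, 0, 0], "rot": [0, 0, 82], "gripper": 4.5},
  {"offset": [0, 0, 0], "rot": [0, 0, 0], "gripper": 4.5},
  {"offset": [0, 0, 0], "rot": [0, 0, 0], "gripper": 4.5},
])

```text
time_s: 25.45
eef_pos: [558.0, -170.3, 157.7]
ee_rot: [0.001, 0.584, 0.812, 0.0]
force: [-0.7, -1.2, -0.1]
grip_width: 0.527
grip_force: 0.0
```

Emit:
step_arm([
  {"offset": [0, 0, -4], "rot": [0, 0, 0], "gripper": 4.5},
  {"offset": [0, 0, -8], "rot": [0, 0, 0], "gripper": 4.5},
  {"offset": [4.5, 0, -10], "rot": [0, 0, 0], "gripper": 4.5},
  {"offset": [9, 2, -10], "rot": [0, 0, 0], "gripper": 4.5},
  {"offset": [13, 4, -10], "rot": [0, 0, 0], "gripper": 4.5},
  {"offset": [17, 6, -10], "rot": [0, 0, 0], "gripper": 4.5},
  {"offset": [20, 8, -10], "rot": [0, 0, 0], "gripper": 4.5},
  {"offset": [20, 8, -10], "rot": [0, 0, 0], "gripper": 4.5},
])

```text
time_s: 26.25
eef_pos: [570.8, 48.7, 257.4]
ee_rot: [0.0, 0.584, 0.812, 0.001]
force: [-0.5, -0.4, -0.8]
grip_width: 0.527
grip_force: 0.0
```

Run:
```python
from h import *
c=cam('top'); lid(c)
for y in(-72,-28,72): home(c,y)
P=pts(c); q=P[...,:2]-F; X=q@a_-65; Y=q@b_
m=(abs(X)<45)&(abs(Y)<45)&(P[...,2]>86)&(P[...,2]<125); k=np.c_[X[m],Y[m]].astype(np.float32); print(cv2.minAreaRect(k))
l=cv2.fitLine(k,cv2.DIST_L2,0,.01,.01).ravel(); print('bar ang in mould',np.degrees(np.arctan2(l[1],l[0])))
cv2.imwrite('pics/g.png',cv2.resize(c['color'][...,::-1],None,fx=1.5,fy=1.5))
```

```text
lid n 1295 slope 0.001 z(-51) 56.8
handle mould x -123.1 -72.7 y -69.7 z 43.8 rect [50.4 16.4] 1.6
rod z [np.float64(55.9), np.float64(56.1), np.float64(56.4), np.float64(56.8), np.float64(58.5)]
handle mould x -121.3 -70.9 y -26.5 z 44.6 rect [17.8 50.2] 88.6
rod z [np.float64(56.0), np.float64(56.6), np.float64(57.5), np.float64(56.7), np.float64(56.9)]
handle mould x -119.2 -72.0 y 72.8 z 43.8 rect [47.3 12. ] 0.9
rod z [np.float64(56.9), np.float64(56.3), np.float64(56.6), np.float64(55.5), np.float64(56.4)]
((-0.11484313011169434, 0.6925506591796875), (14.28648567199707, 64.30488586425781), 6.880442142486572)
bar ang in mould -82.81091
```

View pics/g.png

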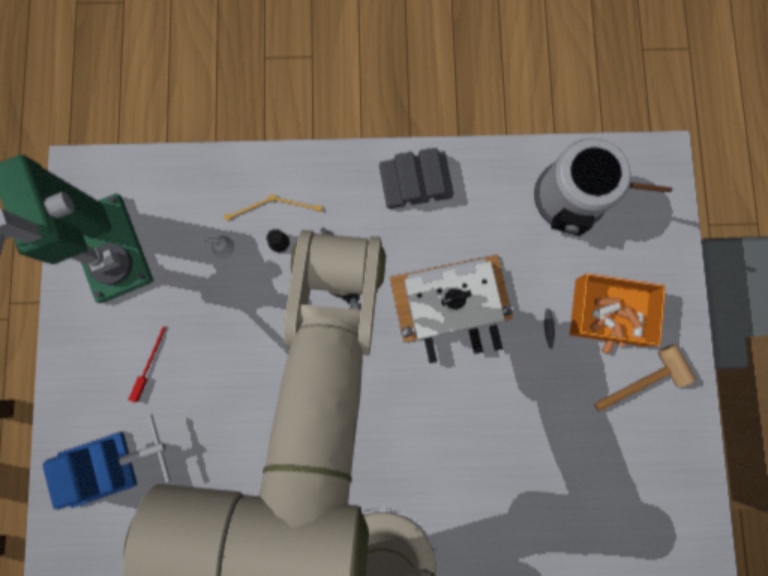

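The knob has turned by about 83° (1.45 rad, past the 1.3 needed) and stays there. The lid is flat, all three pins are home, and the arm is clear, so I'm handing in.

```bash
python3 -c "
from rig import *
print(finish_job())"
```

```text
the job is handed in; nothing more can be done
None
```

The job is handed in, with no verdict returned: all three pins on the bench measured home in their own grooves, the lid measured flat and shut past its catches, the clamp knob turned about 1.45 rad clockwise and holding, and the arm clear.

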